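Lock a clean filter cartridge into the filter head

TASK

Fit the clean filter cartridge with the blue cap to the filter head. Lift the hold-down bar up out of the two open brackets of the wash rack and lay it flat on the bench, handle up, without dropping it; then take out the blue cartridge, lower its two lugs through the slots of the filter head, press it all the way down against the spring and turn it clockwise (seen from above) to the stop, so that on release the lugs spring up into their catches and it stays locked. Leave the other two cartridges standing in the rack, and do not disturb the bottles and tools around.

Things in the scene. Friction and masses are not known exactly. Their poses are not given: they have to be found in the camera images.
- bar_grip (a point): hold-down bar: steel strap 26 wide (own x), 272 long (own y), 6 thick, with a black bridge handle over its middle, about 0.22 kg. This point: centre of the handle's cross piece (12 thick along own x, 78 long along own y, 12 high), 48 above the strap's underside. The cross piece stands on two posts at own y = -33 and 33, strap top 42 below this point
- hold_bar: the same bar; this origin is the centre of the strap's underside, own z up when the handle is up. The bench between x = 0.34 and 0.62 m, y = -0.45 and 0.37 m is free to lay it on, but for the things listed here
- blue_fin (a point): blue filter cartridge, the one to fit, 130 high in all, about 0.16 kg: this point is the centre of the flat grip fin on its top (14 thick along own y, 44 long along own x, from 18 below to 18 above this point). Under the fin a round body of diameter 60 (blue cap, white pleats), from 18 to 88 below; its flat underside, 88 below, is the shoulder. Own z up
- blue_cartridge: the same cartridge; this origin is the centre of its bottom face, 112 below the fin's centre. A plug of diameter 32, chamfered at the foot, reaches from here up 24 to the shoulder. Two lugs stick out of it along own +x and -x, in line with the fin: 9 wide, tips 22 from the axis, from 6 to 12 above this origin. Half a turn makes no difference
- yellow_fin (a point): yellow filter cartridge, to stay in the rack: same shape and size as the blue one; this point is the centre of its fin
- grey_fin (a point): grey filter cartridge, to stay in the rack: same shape and size as the blue one; this point is the centre of its fin
- wash_rack: steel rack fixed to the bench, 100 (own x) by 262 (own y); origin at its centre on the bench. Cartridges stand loosely, in any order and at any yaw, in 50 holes at own y -74, 0, 74, shoulders on the plate 40 up, fin tops 146 up. Open-topped brackets at own y -122 and 122: floors 150 up, on which the bar's strap lies; prongs 32 apart inside, tops 178 up
- filter_head: filter head fixed to the bench: dark base 110 square, on it a round steel socket of diameter 79, rim 64 above the bench, and low pipe stubs to 76 along own y and -y. Origin at the base's centre on the bench, own z up
- head_mouth (a point): centre of the socket's rim; bore 35 wide. Own x: line of its two slots, at +x and -x (green marks), each 40 degrees wide, out to 24 from the axis. The cartridge enters with lugs and fin along this x, either way round. Fully pressed, its shoulder meets the rim (fin centre 88 above it). Within 2 of that depth the lugs pass under the 10 thick ledges, clockwise only
- head_lock (a point): same point, but own x is the line of lugs and fin when locked: 80 degrees clockwise of the slots seen from above (red marks). A stop ends the turn about 5 degrees past it. The ledges have catches 3 deep here: on release the spring lifts the locked cartridge till its shoulder is 5 above the rim (fin centre 93 above it); it then cannot turn back
- seal (a joint): sprung seal in the bottom of the socket, in m: 0 = free; the cartridge's foot meets it 12 mm before full depth; 0.012 = fully pressed; about 0.007 when locked. It pushes up with 3 N at first and 10 N fully pressed
- squeeze_bottle: bystander, leave alone: wash bottle, white squeeze bottle with bent jet, 93x62x187; origin on its underside, 16 from the axis of its body, which lies at own x = 16 (body 62 wide)
- amber_bottle: bystander, leave alone: amber reagent bottle with black cap, 58 wide, 125 high; origin at the centre of its underside
- tips: bystander, leave alone: pipette tip box, 68x118x64; origin at the centre of its underside
- glass_beaker: bystander, leave alone: clear glass beaker, 70x65x98; origin at the centre of its underside
- white_bottle: bystander, leave alone: white reagent bottle with white cap, 52 wide, 112 high; origin at the centre of its underside
- blue_cap_bottle: bystander, leave alone: white reagent bottle with dark blue cap, 52 wide, 112 high; origin at the centre of its underside
- sample_vial: bystander, leave alone: small sample vial with black cap, 25 wide, 55 high; origin at the centre of its underside
- tongs: bystander, leave alone: crucible tongs lying flat, 44x204x9, long axis = own y; origin at the centre of its underside

How it is judged:
By the outcome, as a careful person would: the job done as asked, in the order asked, and still so for the second after the job is handed in, with the robot touching nothing.
It also fails if it takes over 72 s, if anything falls off the work surface, if the arm or the gripper's body presses on something with over 40 N, if the wrist force passes 120 N, or if a joint passes its speed limit or range.

ROBOT

A 7-joint arm with a two-finger parallel gripper is mounted at the origin on a cart in front of the work surface, level with it; the furniture and walls round the work are solid. World frame = base frame: x ahead of the robot, y to its left, z up, the work surface at z = 0. Lengths are in mm, angles in rad, forces in N, time in s.
With the tool pointing down it reaches from about 425 to 1025 mm from the base axis. Payload 9.4 kg.
Tool frame: the origin (TCP) lies midway between the tips of the shut fingers; the grasp point (between the pads) lies behind it (manip.grip_point_offset is the z of the grasp point in the tool frame, in mm); z points along the fingers, y is the line along which they close (so a half turn about z gives the same grasp; the last joint's range is limited). The gripper opens to 93 mm and grips with 3 to 60 N. Pads are 15 mm wide; open, the fingers measure 128 mm over their backs; the gripper's body (75 mm by 188 mm) begins 65 mm behind the grasp point.
Start: joints at [1.182, 0.599, -0.003, 1.599, 0.002, 0.943, -0.08], TCP at [222.4, -690.045, 218.618] pointing down, gripper open.
Joint ranges: [-2.57, 2.57], [-0.35, 1.97], [-1.29, 1.29], [0.11, 2.56], [-1.05, 4.19], [0.11, 1.86], [-2.63, 2.63]. Speed limits (rad/s): [2.22, 2.22, 3.01, 3.01, 3.14, 3.14, 3.14].

INTERFACE

Orientations are given as a 3x3 rotation matrix whose columns are the frame's x, y, z axes.
In Python, from workcell import manip gives the robot as it stands. The module is installed in compiled form; this text tells all that it offers.
- The arm moves only by the tool send_rows, never from a script. Its argument "deltas" is a list that holds one entry, the list of rows, each a list of 4 numbers: the shift along the tool's x, y, z as a fraction of full scale, then the turn about the tool's z as a fraction of full scale. In form: [[[dx, dy, dz, roll], ...]]. A call has 1 to 20 rows; each row is the pose to reach, as a shift and turn from the pose commanded when the call began, along the tool's axes at that moment; what a row does not reach only later rows make up. Full scale, the value 1, is 0.25 m for a shift and 60 degrees for a turn. A row lasts 1/8 s, in which the tool goes at most 62.5 mm and 10.7 degrees, less where a joint would pass 70% of its speed; a pose out of reach is approached as far as the arm can. A call with a number of a shift or a turn outside -1 to 1 is refused whole. A call with a gripper value outside its range is refused whole. "claw" is the gripper's target within -1 to 1 (shut at 1, half-way at 0, fully open at -1), set as the call begins (left out, the last holds). The fingers move at their own pace and stop on an object; "grip_force" is the grip in N (left out, the last holds). Time passes only in rows, so rows that repeat a pose let the fingers close. It gives the time, the measured TCP pose, the force, the opening and the grip force at its end, in the units of the state.
- manip.read_state(): the state, without advancing time (a new reading comes with each control period).
- manip.camera(name): name is "side" or "top"; returns (picture, depth): 384x512x3 uint8, red, green, blue; 384x512 float32, mm along the optical axis (not along the pixel's ray), 0 where there is no reading.
- manip.camera_params(name): a dict with "camera_matrix" (3x3 intrinsics, pixels), "k1" (the pictures are not rectified: a ray, as slopes to the right and down, at radius r is drawn at 1 + k1 r^2 times it, then the intrinsics apply), "rvec" (rotation vector, rad) and "tvec" (3), from world to camera coordinates, as OpenCV has them. Camera axes: x right, y down, z forward; pixel columns grow to the right and rows downward; lengths in mm; the calibration is good to about 2 mm. A picture is of the moment at which its call begins. camera_params takes no time and is no camera call.
- manip.sign_off(): hands the job in; it is judged then, once.
Trained networks look in the newest picture that a camera, given by its name, has taken for a name from the list of things; names that differ only in an ending like _2 or _b are one class to them, and where a whole thing is asked for, a point or a joint stands for the part that bears it (a point fixed in the world has none). Each returns a list of dicts, best first, with "conf" (0 to 1); they miss things now and then, are a little off and sometimes report something else, mostly with a low value. They report only what shows in the picture. A call takes as long as a camera call.
- manip.recognise(target, camera): "location" ([column, row] in pixels, amid what is visible of it).
- manip.tip_of(target, camera): "location" ([column, row] in pixels: a listed point, or the origin of a listed thing).
The state is a dict: "time_s": time; "joints": joint angles; "joint_vel": joint speeds; "tau": joint torques, N m; "tcp_pos": TCP position; "orientation": TCP orientation; "ft_force": force on the tool from outside, world axes, zero at the start; "moment": the same for the moment, N m; "gripper_width": opening from 0.0 (shut) to 1.0 (fully open); "grip_force": force on a finger pad.
Only numpy, scipy, OpenCV 4.12 (cv2) and the standard library are available. Lean on these libraries where they do the work, as an engineer would, in place of code of your own. Each camera call takes 0.05 s, during which the arm holds its last target. There are 200 camera calls.

## Working session

There is one attempt and no reset: what is moved stays moved. The work goes in short steps, Python scripts to look and compute and a tool call to move; the robot and the scene stay as the last step left them, time stands still between calls to the robot, and variables do not carry over. Pictures are saved under pics/ and viewed, at most 10 in all, crops included, and the job is handed in when it is done.

Besides the shell and the picture viewer there is one more tool, called after ">>>" as a command line: name --argument value ..., lists and objects as JSON in quotes. send_rows: Moves the arm, as the interface text tells. Its arguments: {"type":"object","properties":{"deltas":{"type":"array","items":{"type":"array","items":{"type":"array","items":{"type":"number","minimum":-1,"maximum":1}}}},"claw":{"type":"number"},"grip_force":{"type":"number"}},"required":["deltas"]}

```bash
mkdir -p pics; cat > h.py <<'E'
import numpy as np, cv2
from workcell import manip
def P(c):
    p=manip.camera_params(c); K=np.array(p["camera_matrix"],float); R=cv2.Rodrigues(np.array(p["rvec"],float))[0]; return K,float(p["k1"]),R,np.array(p["tvec"],float).ravel()
def ray(c,uv):
    K,k1,R,t=P(c); uv=np.atleast_2d(np.array(uv,float))
    d=np.c_[(uv[:,0]-K[0,2])/K[0,0],(uv[:,1]-K[1,2])/K[1,1]]; s=d.copy()
    for _ in range(20): s=d/(1+k1*(s**2).sum(1,keepdims=True))
    r=np.c_[s,np.ones(len(s))]
    return -R.T@t, r, R, t
def at_z(c,uv,z):
    o,r,R,t=ray(c,uv); w=r@R; return o+w*((z-o[2])/w[:,2])[:,None]
def at_d(c,uv,d):
    o,r,R,t=ray(c,uv); return (r*np.array(d).reshape(-1,1)-t)@R
def proj(c,X):
    K,k1,R,t=P(c); q=np.atleast_2d(X)@R.T+t; s=q[:,:2]/q[:,2:]; s=s*(1+k1*(s**2).sum(1,keepdims=True)); return s*[K[0,0],K[1,1]]+[K[0,2],K[1,2]]
def cloud(c,dep):
    v,u=np.nonzero(dep>0); return np.c_[u,v],at_d(c,np.c_[u,v],dep[v,u])
E
python3 - <<'E'
from h import *
s=manip.read_state();print({k:np.round(v,3).tolist() for k,v in s.items()},manip.grip_point_offset)
for c in("side","top"):
    im,d=manip.camera(c);cv2.imwrite(f"pics/{c}0.png",im[:,:,::-1]);np.save(f"{c}0.npy",d)
    K,k,R,t=P(c);print(c,(-R.T@t).round(),R[2].round(2),K[0,0])
    Z=dict(bar_grip=198,hold_bar=150,blue_fin=128,yellow_fin=128,grey_fin=128,wash_rack=0,filter_head=0,head_mouth=64,squeeze_bottle=0,amber_bottle=0,tips=0,glass_beaker=0,white_bottle=0,blue_cap_bottle=0,sample_vial=0,tongs=0)
    for n,z in Z.items():
        r=manip.tip_of(n,c)
        print(n,[(np.round(q["location"]).tolist(),round(q["conf"],2),at_z(c,q["location"],z)[0].round().tolist()) for q in r[:2]])
E
```

```text
{'time_s': 0.0, 'joints': [1.182, 0.6, -0.003, 1.6, 0.002, 0.943, -0.08], 'joint_vel': [-0.002, -0.001, 0.0, 0.0, 0.0, 0.001, -0.001], 'tau': [-0.002, -76.507, 1.497, -25.234, -0.052, 0.017, 0.0], 'tcp_pos': [222.225, -689.609, 217.775], 'orientation': [[0.952, 0.307, -0.001], [0.307, -0.952, 0.001], [-0.0, -0.001, -1.0]], 'ft_force': [0.541, -0.53, 0.1], 'moment': [0.045, 0.016, -0.021], 'grip_force': 0.0, 'gripper_width': 0.996} -18.8
side [  -47. -1389.  1086.] [ 0.33  0.78 -0.53] 470.8471206491291
bar_grip [([230.0, 162.0], 0.62, [554.0, 245.0, 198.0])]
hold_bar [([231.0, 171.0], 0.55, [562.0, 258.0, 150.0])]
blue_fin [([232.0, 178.0], 0.59, [556.0, 240.0, 128.0])]
yellow_fin []
grey_fin [([300.0, 249.0], 0.62, [579.0, -314.0, 128.0]), ([244.0, 185.0], 0.54, [578.0, 157.0, 128.0])]
wash_rack []
filter_head [([274.0, 274.0], 0.82, [514.0, -257.0, 0.0])]
head_mouth [([278.0, 258.0], 0.8, [528.0, -254.0, 64.0])]
squeeze_bottle [([272.0, 240.0], 0.77, [594.0, -74.0, 0.0])]
amber_bottle [([298.0, 291.0], 0.83, [548.0, -367.0, 0.0])]
tips [([285.0, 339.0], 0.91, [414.0, -539.0, 0.0])]

[... 680 characters left out ...]
1.0, 195.0], 0.82, [523.0, -256.0, -0.0]), ([185.0, 255.0], 0.29, [386.0, 274.0, 0.0])]
head_mouth [([302.0, 190.0], 0.86, [522.0, -253.0, 64.0])]
squeeze_bottle [([253.0, 186.0], 0.87, [615.0, -71.0, 0.0])]
amber_bottle [([325.0, 182.0], 0.71, [555.0, -374.0, 0.0])]
tips [([372.0, 205.0], 0.92, [403.0, -535.0, -0.0]), ([130.0, 241.0], 0.4, [503.0, 482.0, 0.0])]
glass_beaker [([132.0, 239.0], 0.61, [507.0, 474.0, 0.0])]
white_bottle [([132.0, 212.0], 0.74, [623.0, 454.0, 0.0])]
blue_cap_bottle [([269.0, 170.0], 0.53, [672.0, -158.0, -0.0])]
sample_vial [([239.0, 233.0], 0.51, [423.0, 39.0, 0.0]), ([181.0, 194.0], 0.18, [653.0, 236.0, 0.0])]
tongs [([182.0, 257.0], 0.49, [383.0, 288.0, 0.0])]
```

```bash
python3 - <<'E'
import cv2,numpy as np
a=cv2.imread("pics/top0.png");b=cv2.imread("pics/side0.png")
x=np.hstack([cv2.resize(a[165:275,140:220],None,fx=5,fy=5,interpolation=2),cv2.resize(a[165:275,265:345],None,fx=5,fy=5,interpolation=2)])
cv2.imwrite("pics/c1.png",x)
cv2.imwrite("pics/c2.png",cv2.resize(b[130:310,160:360],None,fx=3.3,fy=3.3,interpolation=2))
E
```

```text
(no output)
```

View pics/c1.png

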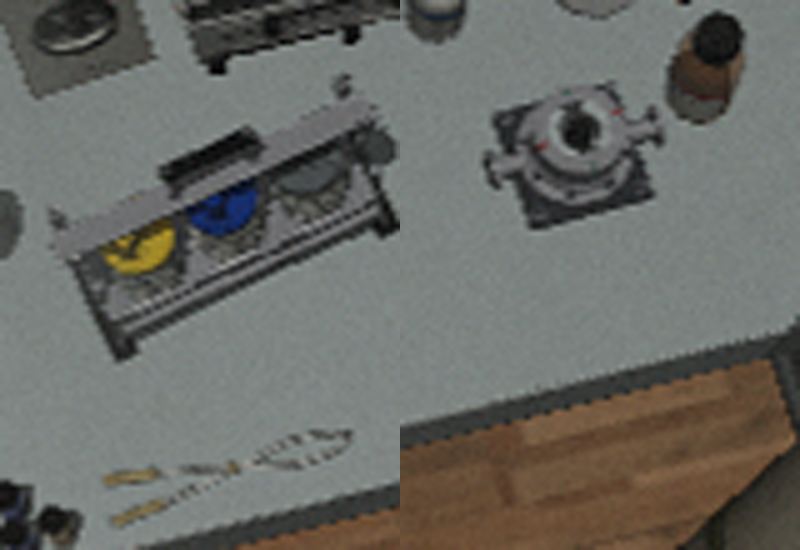

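View pics/c2.png

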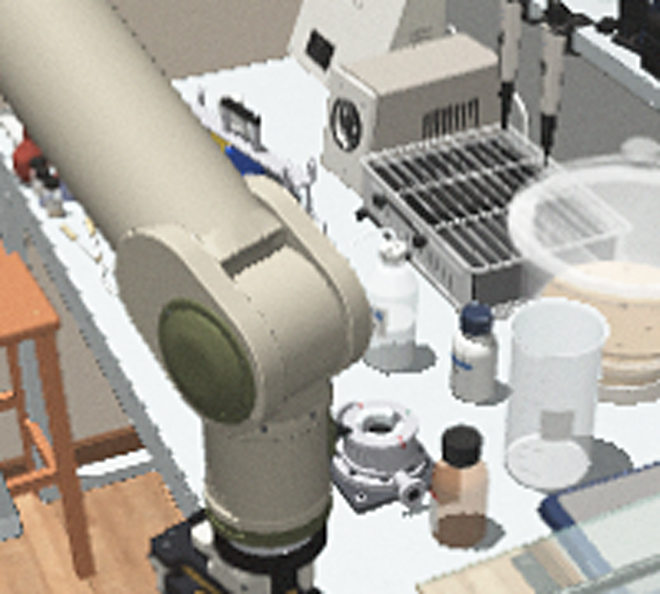

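```bash
python3 - <<'E'
from h import *
im=cv2.imread("pics/top0.png");d=np.load("top0.npy")
uv,X=cloud("top",d);col=im[uv[:,1],uv[:,0]].astype(int)
reg=lambda x0,x1,y0,y1,z0,z1:(X[:,0]>x0)&(X[:,0]<x1)&(X[:,1]>y0)&(X[:,1]<y1)&(X[:,2]>z0)&(X[:,2]<z1)
def show(n,m):
    if m.sum()<6: print(n,m.sum());return
    r=cv2.minAreaRect(X[m][:,:2].astype(np.float32));print(n,m.sum(),np.round(r[0]),np.round(r[1]),round(r[2],1),"mean",X[m].mean(0).round(1), "box",cv2.boxPoints(r).round().tolist())
show("strap",reg(450,700,80,400,149,166)); show("handle",reg(450,700,120,350,188,215))
b,g,r=col.T
w=reg(450,700,80,400,60,160)
show("blue",w&(b>r+50)); show("yellow",w&(r>b+60))
show("base",reg(420,620,-340,-170,8,45)); show("rim",reg(450,600,-310,-190,57,72))
hd=reg(450,600,-310,-190,50,80)
for n,m in(("red",hd&(r>g+35)),("green",hd&(g>r+15)&(g>b+10))):
    for q in zip(uv[m],X[m].round()): print(n,*q, col[(uv==q[0]).all(1)][0])
print(np.median(X[reg(400,500,-100,50,-20,20)][:,2]))
# yaw of strap by fit of edges
m=reg(450,700,80,400,149,166);vx=cv2.fitLine(X[m][:,:2].astype(np.float32),2,0,.01,.01).ravel();print("strap line",vx,np.degrees(np.arctan2(vx[1],vx[0])))
m=reg(450,700,120,350,188,215);vx=cv2.fitLine(X[m][:,:2].astype(np.float32),2,0,.01,.01).ravel();print("handle line",vx,np.degrees(np.arctan2(vx[1],vx[0])))
E
```

```text
strap 408 [559. 231.] [ 43. 268.] 12.8 mean [558.6 233.8 156.6] box [[509.0, 357.0], [568.0, 95.0], [610.0, 105.0], [550.0, 366.0]]
handle 67 [561. 231.] [17. 74.] 14.3 mean [559.2 231.4 201.7] box [[544.0, 265.0], [562.0, 193.0], [578.0, 197.0], [560.0, 269.0]]
blue 60 [542. 229.] [27. 51.] 14.8 mean [544.4 229.2 114.6] box [[523.0, 250.0], [536.0, 200.0], [562.0, 207.0], [549.0, 257.0]]
yellow 64 [527. 300.] [24. 54.] 10.4 mean [528.5 298.7 114.5] box [[510.0, 324.0], [520.0, 271.0], [544.0, 275.0], [534.0, 329.0]]
base 445 [ 519. -255.] [194. 170.] 0.4 mean [ 508.  -244.    20.7] box [[421.0, -171.0], [423.0, -341.0], [617.0, -339.0], [616.0, -169.0]]
rim 188 [ 520. -245.] [77. 76.] 83.5 mean [ 518.4 -244.5   64.6] box [[478.0, -279.0], [553.0, -288.0], [562.0, -211.0], [486.0, -203.0]]
red [308 187] [ 529. -284.   56.] [ 58  58 108]
red [293 194] [ 509. -211.   70.] [50 53 97]
green [298 183] [ 551. -245.   72.] [76 88 68]
-0.10013513975588101
strap line [ 2.2621983e-01 -9.7407627e-01  5.5860529e+02  2.3384567e+02] -76.92538
handle line [ 2.5283882e-01 -9.6750844e-01  5.5918127e+02  2.3142490e+02] -75.35443
```

```bash
cat >> h.py <<'E'
def plan(wps,start=None):
    """wps: (x,y,z,ang of tool x from world x, deg); prints fractions per call"""
    s=manip.read_state(); R=np.array(s["orientation"]); p=np.array(s["tcp_pos"]); a=np.degrees(np.arctan2(R[1,0],R[0,0]))
    print("now",p.round(1),round(a,2),"t",round(s["time_s"],2),"f",np.round(s["ft_force"],1),"w",round(s["gripper_width"],3))
    for x,y,z,t in wps:
        c,sn=np.cos(np.radians(a)),np.sin(np.radians(a)); d=np.array([x,y,z])-p
        t=a+((t-a+180)%360-180)
        print((x,y,z,round(t,1)),"->",np.round([(c*d[0]+sn*d[1])/250,(sn*d[0]-c*d[1])/250,-d[2]/250,(a-t)/60],4).tolist(),"dist",round(np.linalg.norm(d)),"deg",round(t-a,1))
        p=np.array([x,y,z],float);a=t
E
python3 - <<'E'
from h import *
for c in("top",):
    d=np.load(c+"0.npy");uv,X=cloud(c,d)
    reg=lambda x0,x1,y0,y1,z0,z1:(X[:,0]>x0)&(X[:,0]<x1)&(X[:,1]>y0)&(X[:,1]<y1)&(X[:,2]>z0)&(X[:,2]<z1)
    for n,m in(("vial",reg(380,470,0,80,10,100)),("sq lo",reg(540,700,-130,-10,20,120)),("sq hi",reg(540,700,-130,-10,120,200)),("tongs",reg(330,450,150,400,4,30)),("any low",reg(430,540,-170,90,8,300)),("base",reg(430,610,-335,-165,12,45))):
        print(n,m.sum(), [np.percentile(X[m],q,axis=0).round().tolist() for q in(2,50,98)] if m.sum() else "")
plan([(280,-440,320,47),(395,-200,320,60),(480,30,320,80),(560,231,300,104)])
E
```

```text
vial 63 [[386.0, 9.0, 10.0], [418.0, 37.0, 32.0], [468.0, 75.0, 62.0]]
sq lo 198 [[586.0, -97.0, 24.0], [596.0, -62.0, 85.0], [631.0, -40.0, 119.0]]
sq hi 106 [[575.0, -89.0, 121.0], [611.0, -69.0, 145.0], [637.0, -51.0, 189.0]]
tongs 440 [[333.0, 154.0, 4.0], [384.0, 271.0, 7.0], [447.0, 393.0, 14.0]]
any low 113 [[432.0, -169.0, 8.0], [491.0, -21.0, 10.0], [537.0, 84.0, 29.0]]
base 330 [[465.0, -319.0, 12.0], [507.0, -234.0, 23.0], [570.0, -171.0, 44.0]]
now [ 222.4 -690.1  218.6] 17.87 t 1.7 f [-0.5 -0.3 -0.1] w 1.002
(280, -440, 320, np.float64(47.0)) -> [0.5262, -0.8813, -0.4055, -0.4856] dist 276 deg 29.1
(395, -200, 320, np.float64(60.0)) -> [1.0158, -0.3183, -0.0, -0.2167] dist 266 deg 13.0
(480, 30, 320, np.float64(80.0)) -> [0.9667, -0.1656, -0.0, -0.3333] dist 245 deg 20.0
(560, 231, 300, np.float64(104.0)) -> [0.8474, 0.1755, 0.08, -0.4] dist 217 deg 24.0
```

>>> send_rows --deltas '[[[0.13,-0.22,-0.1,-0.12],[0.26,-0.44,-0.2,-0.24],[0.39,-0.66,-0.3,-0.36],[0.526,-0.88,-0.4,-0.485],[0.526,-0.88,-0.4,-0.485],[0.526,-0.88,-0.4,-0.485]]]' --claw -1

```text
time_s: 2.45
tcp_pos: [280.6, -439.9, 319.6]
orientation: [[0.682, 0.731, 0.001], [0.731, -0.682, -0.002], [-0.001, 0.002, -1.0]]
ft_force: [-0.3, -1.2, 0.4]
gripper_width: 1.001
grip_force: 0.0
```

>>> send_rows --deltas '[[[0.25,-0.08,0,-0.05],[0.5,-0.16,0,-0.11],[0.75,-0.24,0,-0.16],[1,-0.318,0,-0.217],[1,-0.318,0,-0.217]]]'

```text
time_s: 3.08
tcp_pos: [394.3, -201.6, 318.2]
orientation: [[0.498, 0.867, 0.0], [0.867, -0.498, 0.001], [0.001, -0.0, -1.0]]
ft_force: [-0.2, -0.2, -0.1]
gripper_width: 1.002
grip_force: 0.0
```

>>> send_rows --deltas '[[[0.24,-0.04,0,-0.08],[0.48,-0.08,0,-0.16],[0.72,-0.12,0,-0.24],[0.97,-0.166,0,-0.333],[0.97,-0.166,0,-0.333]]]'

```text
time_s: 3.7
tcp_pos: [480.0, 29.9, 318.0]
orientation: [[0.17, 0.985, -0.0], [0.985, -0.17, 0.002], [0.002, -0.001, -1.0]]
ft_force: [1.0, -0.1, 0.0]
gripper_width: 1.0
grip_force: 0.0
```

```bash
python3 - <<'E'
from h import *
plan([(560,231,270,104)])
for c in("side","top"):
    im,d=manip.camera(c);cv2.imwrite(f"pics/{c}1.png",im[:,:,::-1]);np.save(f"{c}1.npy",d)
    for n,z in dict(bar_grip=198,hold_bar=150,blue_fin=128,yellow_fin=128,grey_fin=128,wash_rack=0,filter_head=0,head_mouth=64).items():
        r=manip.tip_of(n,c)
        print(c,n,[(np.round(q["location"],1).tolist(),round(q["conf"],2),at_z(c,q["location"],z)[0].round().tolist()) for q in r[:2]])
a=cv2.imread("pics/side1.png");cv2.imwrite("pics/c3.png",cv2.resize(a[120:290,150:350],None,fx=3.5,fy=3.5,interpolation=2))
E
```

```text
now [480.   29.9 318. ] 80.18 t 3.7 f [ 1.  -0.1  0. ] w 1.0
(560, 231, 270, np.float64(104.0)) -> [0.8471, 0.1784, 0.1919, -0.3969] dist 222 deg 23.8
side bar_grip [([231.1, 162.1], 0.65, [559.0, 245.0, 198.0]), ([244.3, 189.7], 0.28, [520.0, 14.0, 198.0])]
side hold_bar [([233.0, 172.5], 0.73, [563.0, 241.0, 150.0])]
side blue_fin [([235.3, 179.1], 0.76, [565.0, 221.0, 128.0])]
side yellow_fin [([223.3, 170.9], 0.78, [545.0, 311.0, 128.0])]
side grey_fin [([242.3, 185.7], 0.51, [570.0, 158.0, 128.0])]
side wash_rack [([233.0, 202.4], 0.56, [560.0, 247.0, 0.0])]
side filter_head [([275.7, 272.2], 0.62, [523.0, -250.0, 0.0])]
side head_mouth [([277.9, 260.5], 0.92, [523.0, -265.0, 64.0])]
top bar_grip [([180.4, 194.5], 0.75, [566.0, 233.0, 198.0])]
top hold_bar [([182.8, 197.7], 0.88, [571.0, 228.0, 150.0])]
top blue_fin [([239.2, 231.8], 0.51, [387.0, 47.0, 128.0]), ([181.9, 201.9], 0.49, [564.0, 236.0, 128.0])]
top yellow_fin [([165.8, 208.0], 0.53, [554.0, 302.0, 128.0])]
top grey_fin [([201.5, 194.1], 0.54, [577.0, 154.0, 128.0])]
top wash_rack [([186.6, 215.0], 0.93, [555.0, 233.0, 0.0])]
top filter_head [([188.1, 210.8], 0.41, [572.0, 223.0, 0.0])]
top head_mouth [([183.7, 200.8], 0.17, [594.0, 230.0, 64.0])]
```

View pics/c3.png

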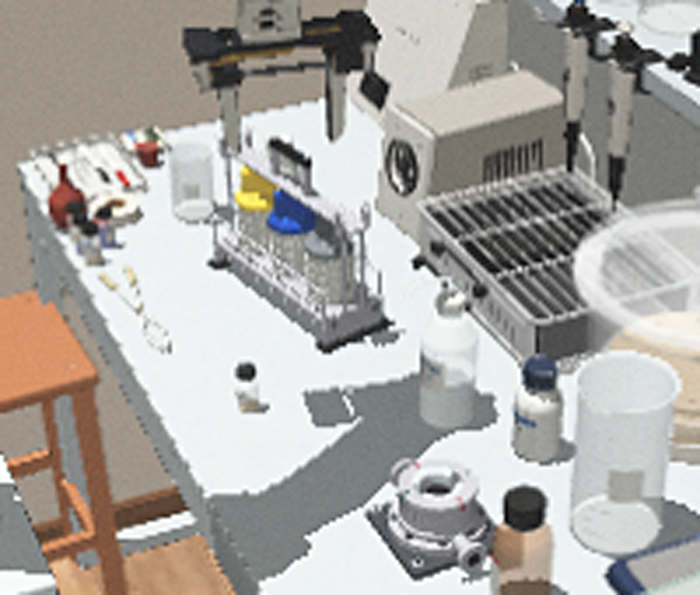

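```bash
python3 - <<'E'
from h import *
for c in("side","top"):
    im=cv2.imread(f"pics/{c}1.png");d=np.load(c+"1.npy");uv,X=cloud(c,d);col=im[uv[:,1],uv[:,0]].astype(int);b,g,r=col.T
    reg=lambda x0,x1,y0,y1,z0,z1:(X[:,0]>x0)&(X[:,0]<x1)&(X[:,1]>y0)&(X[:,1]<y1)&(X[:,2]>z0)&(X[:,2]<z1)
    # handle: dark points
    m=reg(500,620,170,290,175,215)&(col.sum(1)<170)
    if m.sum()>5: print(c,"handle",m.sum(),X[m].mean(0).round(1),[np.percentile(X[m],q,axis=0).round().tolist() for q in(3,97)],np.degrees(np.arctan2(*cv2.fitLine(X[m][:,:2].astype(np.float32),2,0,.01,.01).ravel()[1::-1])))
    m=reg(500,700,80,400,151,166)
    pc=X[m][:,:2];lf=cv2.fitLine(pc.astype(np.float32),2,0,.01,.01).ravel();print(c,"strap",m.sum(),cv2.minAreaRect(pc.astype(np.float32)),np.degrees(np.arctan2(lf[1],lf[0])))
    m=reg(450,600,-330,-190,58,70)
    if m.sum()>10: print(c,"rim",m.sum(),cv2.minEnclosingCircle(X[m][:,:2].astype(np.float32)),X[m].mean(0).round(1))
    hd=reg(440,610,-330,-180,45,80)
    for n,m in(("red",hd&(r>g+25)&(r>b+25)),("green",hd&(g>r+12)&(g>b+5))):
        for q,e in zip(uv[m],col[m]): print(c,n,q,at_z(c,q,64)[0].round(),e)
    n=cv2.resize(im[235:285,250:310],None,fx=8,fy=8,interpolation=2) if c=="side" else cv2.resize(cv2.imread("pics/top0.png")[170:215,275:335],None,fx=8,fy=8,interpolation=2)
    cv2.imwrite(f"pics/h_{c}.png",n)
a=cv2.imread("pics/h_side.png");b=cv2.imread("pics/h_top.png");b=cv2.convertScaleAbs(b,alpha=1.6);cv2.imwrite("pics/c4.png",cv2.resize(np.vstack([a,b]),None,fx=.78,fy=.78))
E
```

```text
side handle 27 [557.1 227.2 201.3] [[548.0, 197.0, 195.0], [570.0, 268.0, 208.0]] -76.05036
side strap 221 ((561.5162963867188, 226.92916870117188), (49.625099182128906, 270.2487487792969), 12.735186576843262) -76.33765
side rim 245 ((521.8241577148438, -247.6722869873047), 43.62321472167969) [ 518.4 -249.7   64.3]
side red [268 252] [ 513. -208.   64.] [144 143 176]
side red [269 252] [ 516. -209.   64.] [178 178 228]
side red [269 253] [ 514. -214.   64.] [161 156 196]
side red [280 262] [ 526. -275.   64.] [190 188 221]
side red [281 262] [ 529. -277.   64.] [162 159 221]
side red [281 263] [ 527. -281.   64.] [177 176 221]
side red [282 264] [ 528. -288.   64.] [ 79  76 115]
side red [282 265] [ 525. -292.   64.] [ 67  65 107]
side green [283 254] [ 555. -240.   64.] [192 202 178]
side green [265 260] [ 485. -244.   64.] [179 187 165]
side green [266 260] [ 488. -245.   64.] [119 134 105]
side green [264 261] [ 479. -247.   64.] [108 115  96]
side green [264 262] [ 477. -252.   64.] [74 84 63]
top handle 65 [558.6 231.5 199.8] [[546.0, 199.0, 179.0], [569.0, 262.0, 214.0]] -74.6331
top strap 382 ((559.413818359375, 231.2950897216797), (44.18143081665039, 267.6119384765625), 12.799229621887207) -76.822044
```

View pics/c4.png

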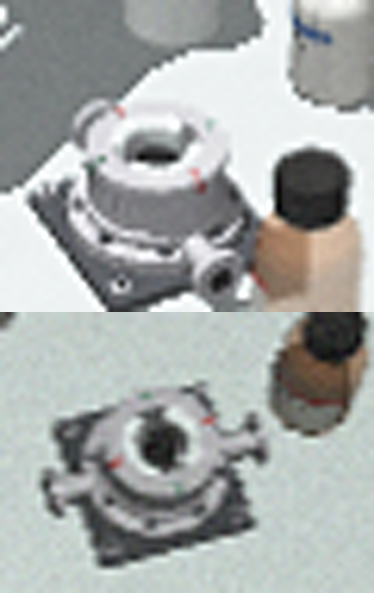

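>>> send_rows --deltas '[[[0.2,0.04,0.02,-0.1],[0.4,0.09,0.05,-0.2],[0.6,0.13,0.1,-0.3],[0.84,0.18,0.19,-0.39],[0.84,0.18,0.19,-0.39],[0.84,0.18,0.19,-0.39]]]' --claw -0.3

```text
time_s: 5.35
tcp_pos: [558.6, 226.3, 270.6]
orientation: [[-0.231, 0.973, -0.001], [0.973, 0.231, -0.001], [-0.0, -0.001, -1.0]]
ft_force: [-0.1, -0.6, -0.3]
gripper_width: 0.649
grip_force: 0.0
```

```bash
python3 - <<'E'
from h import *
plan([(560,230,179,103.4)])
E
```

```text
now [558.6 226.3 270.6] 103.38 t 5.35 f [-0.1 -0.6 -0.3] w 0.649
(560, 230, 179, np.float64(103.4)) -> [0.0129, 0.009, 0.3663, -0.0003] dist 92 deg 0.0
```

>>> send_rows --deltas '[[[0.013,0.009,0.12,0],[0.013,0.009,0.24,0],[0.013,0.009,0.3,0],[0.013,0.009,0.365,0],[0.013,0.009,0.365,0]]]'

```text
time_s: 5.98
tcp_pos: [560.1, 229.5, 179.3]
orientation: [[-0.231, 0.973, -0.001], [0.973, 0.231, -0.001], [-0.0, -0.001, -1.0]]
ft_force: [0.6, 0.1, 0.8]
gripper_width: 0.652
grip_force: 0.0
```

>>> send_rows --deltas '[[[0,0,0,0],[0,0,0,0],[0,0,0,0],[0,0,0,0],[0,0,0,0],[0,0,0,0],[0,0,0,0],[0,0,0,0]]]' --claw 1 --grip_force 12

```text
time_s: 6.98
tcp_pos: [560.3, 230.1, 179.8]
orientation: [[-0.231, 0.973, 0.0], [0.973, 0.231, 0.0], [0.0, 0.0, -1.0]]
ft_force: [-0.0, -0.4, 0.6]
gripper_width: 0.129
grip_force: 12.0
```

>>> send_rows --deltas '[[[0,0,0,0],[0,0,0,0],[0,0,-0.02,0],[0,0,-0.04,0],[0,0,-0.08,0],[0,0,-0.12,0],[0,0,-0.18,0],[0,0,-0.26,0],[0,0,-0.34,0],[0,0,-0.4,0],[0,0,-0.4,0]]]' --grip_force 30

```text
time_s: 8.35
tcp_pos: [560.7, 230.4, 281.2]
orientation: [[-0.231, 0.973, 0.002], [0.973, 0.231, 0.001], [0.0, 0.002, -1.0]]
ft_force: [-0.1, 0.5, -1.3]
gripper_width: 0.124
grip_force: 30.0
```

```bash
python3 - <<'E'
from h import *
plan([(470,-25,260,90),(470,-25,40,90)])
for c in("side","top"):
    im,d=manip.camera(c);cv2.imwrite(f"pics/{c}2.png",im[:,:,::-1]);np.save(f"{c}2.npy",d)
    for n,z in dict(hold_bar=250,blue_fin=128,yellow_fin=128,grey_fin=128,head_mouth=64).items():
        r=manip.tip_of(n,c)
        print(c,n,[(np.round(q["location"],1).tolist(),round(q["conf"],2),at_z(c,q["location"],z)[0].round().tolist()) for q in r[:2]])
a=cv2.imread("pics/side2.png");b=cv2.imread("pics/top2.png");cv2.imwrite("pics/c5.png",np.hstack([cv2.resize(a[110:230,180:280],None,fx=4,fy=4,interpolation=2),cv2.resize(b[160:280,140:240],None,fx=4,fy=4,interpolation=2)]))
E
```

```text
now [560.7 230.4 281.2] 103.36 t 8.35 f [-0.1  0.5 -1.3] w 0.124
(470, -25, 260, np.float64(90.0)) -> [-0.9101, -0.589, 0.0849, 0.2226] dist 272 deg -13.4
(470, -25, 40, np.float64(90.0)) -> [0.0, 0.0, 0.88, 0.0] dist 220 deg 0.0
side hold_bar [([228.1, 150.4], 0.56, [551.0, 253.0, 250.0])]
side blue_fin [([237.0, 177.7], 0.49, [576.0, 229.0, 128.0]), ([298.6, 289.7], 0.17, [482.0, -485.0, 128.0])]
side yellow_fin [([220.7, 169.8], 0.69, [539.0, 326.0, 128.0])]
side grey_fin [([239.2, 186.5], 0.65, [556.0, 157.0, 128.0])]
side head_mouth [([278.7, 259.0], 0.62, [530.0, -259.0, 64.0])]
top hold_bar [([176.0, 187.8], 0.81, [573.0, 241.0, 250.0])]
top blue_fin [([180.7, 203.2], 0.66, [560.0, 242.0, 128.0]), ([180.5, 185.9], 0.64, [633.0, 228.0, 128.0])]
top yellow_fin [([165.6, 211.5], 0.55, [540.0, 306.0, 128.0])]
top grey_fin [([198.7, 196.7], 0.51, [569.0, 167.0, 128.0])]
top head_mouth [([298.4, 191.3], 0.62, [518.0, -238.0, 64.0]), ([303.3, 187.7], 0.58, [528.0, -262.0, 64.0])]
```

View pics/c5.png

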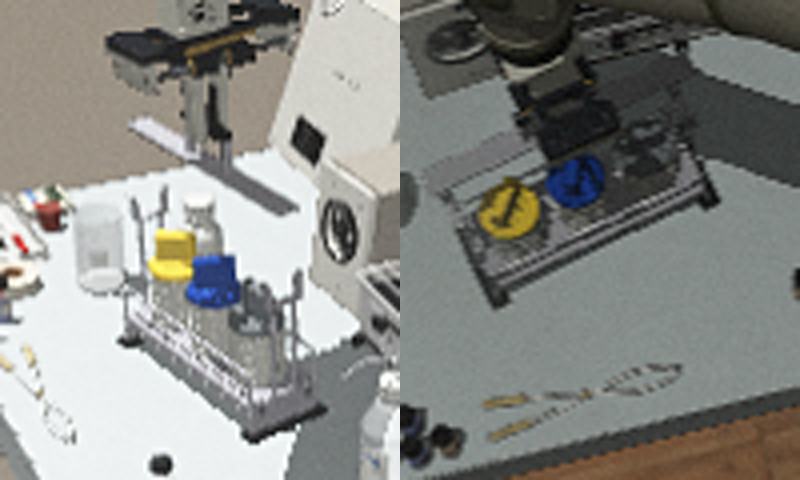

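>>> send_rows --deltas '[[[-0.06,-0.04,0.0,0],[-0.18,-0.12,0.02,0.04],[-0.36,-0.24,0.04,0.08],[-0.54,-0.36,0.06,0.13],[-0.72,-0.47,0.08,0.18],[-0.85,-0.55,0.085,0.22],[-0.91,-0.59,0.085,0.22],[-0.91,-0.59,0.085,0.22],[-0.91,-0.59,0.085,0.22]]]'

```text
time_s: 10.07
tcp_pos: [469.5, -24.9, 258.8]
orientation: [[-0.003, 1.0, 0.001], [1.0, 0.003, 0.0], [0.0, 0.001, -1.0]]
ft_force: [1.5, -0.1, -2.3]
gripper_width: 0.128
grip_force: 30.0
```

>>> send_rows --deltas '[[[0,0,0.1,0],[0,0,0.25,0],[0,0,0.4,0],[0,0,0.55,0],[0,0,0.7,0],[0,0,0.8,0],[0,0,0.85,0],[0,0,0.88,0],[0,0,0.88,0],[0,0,0.88,0]]]'

```text
time_s: 11.32
tcp_pos: [469.8, -25.4, 39.3]
orientation: [[-0.003, 1.0, 0.001], [1.0, 0.003, -0.0], [-0.0, 0.001, -1.0]]
ft_force: [0.0, -0.6, -1.2]
gripper_width: 0.123
grip_force: 30.0
```

```bash
python3 - <<'E'
from h import *
plan([(470,-25,32,90),(470,-25,29.5,90)])
for c in("side","top"):
    im,d=manip.camera(c);cv2.imwrite(f"pics/{c}3.png",im[:,:,::-1]);np.save(f"{c}3.npy",d)
    uv,X=cloud(c,d);col=im[uv[:,1],uv[:,0]].astype(int);r,g,b=col.T
    reg=lambda x0,x1,y0,y1,z0,z1:(X[:,0]>x0)&(X[:,0]<x1)&(X[:,1]>y0)&(X[:,1]<y1)&(X[:,2]>z0)&(X[:,2]<z1)
    for n,m in(("blue",(b>r+35)&(b>g+20)),("yellow",(r>b+50)&(g>b+30))):
        for z0,z1 in((98,118),(122,155)):
            k=m&reg(450,680,90,380,z0,z1)
            if k.sum()>5:
                lf=cv2.fitLine(X[k][:,:2].astype(np.float32),2,0,.01,.01).ravel();print(c,n,z0,k.sum(),X[k].mean(0).round(1),X[k].min(0).round(),X[k].max(0).round(),"ang",np.degrees(np.arctan2(lf[1],lf[0])).round(1),cv2.minAreaRect(X[k][:,:2].astype(np.float32)))
a=cv2.imread("pics/side3.png");b=cv2.imread("pics/top3.png");cv2.imwrite("pics/c6.png",np.hstack([cv2.resize(a[130:250,180:310],None,fx=4,fy=4,interpolation=2),cv2.resize(b[175:235,150:215],None,fx=4.2,fy=8,interpolation=2)]))
E
```

```text
now [469.8 -25.4  39.3] 90.16 t 11.32 f [ 0.  -0.6 -1.2] w 0.123
(470, -25, 32, np.float64(90.0)) -> [0.0016, 0.0007, 0.0291, 0.0026] dist 7 deg -0.2
(470, -25, 29.5, np.float64(90.0)) -> [0.0, 0.0, 0.01, 0.0] dist 2 deg 0.0
side yellow 98 35 [525.  297.  110.4] [514. 276.  99.] [540. 322. 118.] ang -80.4 ((524.4384155273438, 298.99835205078125), (41.83577346801758, 26.488399505615234), 69.3785400390625)
side yellow 122 26 [531.5 307.9 137.2] [524. 297. 122.] [538. 319. 153.] ang -68.9 ((530.40380859375, 308.0158386230469), (12.264871597290039, 21.456871032714844), 21.050365447998047)
top blue 98 94 [556.2 232.7 110.1] [532. 205. 100.] [588. 260. 118.] ang 69.9 ((558.81396484375, 232.72927856445312), (54.233009338378906, 54.643470764160156), 82.42757415771484)
top blue 122 46 [558.6 234.1 141. ] [540. 223. 123.] [583. 247. 152.] ang -21.9 ((559.9846801757812, 233.53536987304688), (15.047776222229004, 46.28898620605469), 62.269649505615234)
top yellow 98 102 [539.6 301.2 108.6] [515. 274.  99.] [571. 331. 118.] ang 79.3 ((544.135986328125, 302.3183898925781), (56.30522537231445, 56.45219039916992), 12.20406436920166)
top yellow 122 40 [542.4 303.2 141.3] [524. 286. 122.] [566. 324. 155.] ang -34.6 ((544.8917846679688, 303.9606628417969), (27.155376434326172, 45.33988952636719), 72.66736602783203)
```

View pics/c6.png

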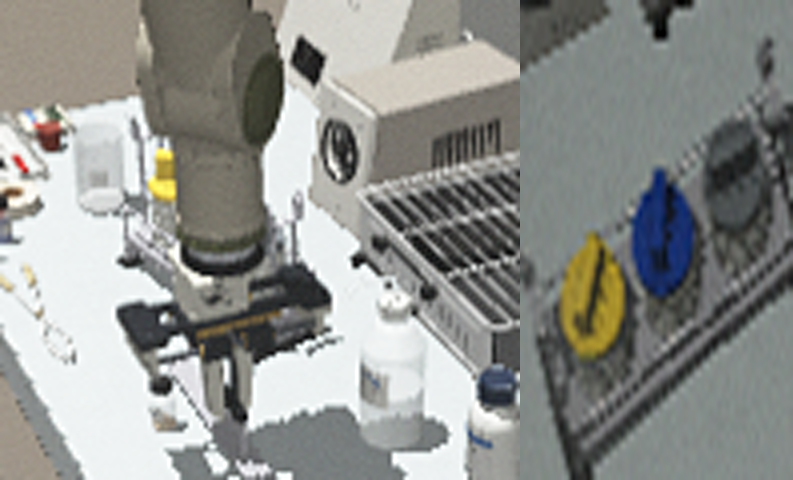

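>>> send_rows --deltas '[[[0,0,0.015,0],[0,0,0.03,0],[0,0,0.034,0],[0,0,0.036,0],[0,0,0.038,0],[0,0,0.038,0],[0,0,0.038,0]]]'

```text
time_s: 12.3
tcp_pos: [469.6, -25.4, 29.6]
orientation: [[-0.003, 1.0, 0.001], [1.0, 0.003, -0.0], [-0.0, 0.001, -1.0]]
ft_force: [-0.5, -0.1, 7.1]
gripper_width: 0.129
grip_force: 30.0
```

>>> send_rows --deltas '[[[0,0,0,0],[0,0,0,0],[0,0,0,0],[0,0,0,0],[0,0,0,0]]]' --claw 0.1

```text
time_s: 12.92
tcp_pos: [469.3, -25.4, 29.0]
orientation: [[-0.003, 1.0, -0.0], [1.0, 0.003, -0.0], [-0.0, -0.0, -1.0]]
ft_force: [-0.4, 0.3, 0.1]
gripper_width: 0.448
grip_force: 0.0
```

>>> send_rows --deltas '[[[0,0,-0.06,0],[0,0,-0.2,0],[0,0,-0.4,0],[0,0,-0.6,0],[0,0,-0.8,0],[0,0,-1,0],[0,0,-1,0]]]'

```text
time_s: 13.8
tcp_pos: [470.9, -25.3, 282.3]
orientation: [[-0.002, 1.0, 0.006], [1.0, 0.002, -0.001], [-0.001, 0.006, -1.0]]
ft_force: [-0.7, 0.0, -0.7]
gripper_width: 0.451
grip_force: 0.0
```

```bash
python3 - <<'E'
from h import *
plan([(558,232,260,62)])
A=[]
for c in("side","top"):
  for i in range(2):
    im,d=manip.camera(c)
    if i==0: cv2.imwrite(f"pics/{c}4.png",im[:,:,::-1]);np.save(f"{c}4.npy",d)
    uv,X=cloud(c,d);col=im[uv[:,1],uv[:,0]].astype(int);r,g,b=col.T
    reg=lambda x0,x1,y0,y1,z0,z1:(X[:,0]>x0)&(X[:,0]<x1)&(X[:,1]>y0)&(X[:,1]<y1)&(X[:,2]>z0)&(X[:,2]<z1)
    m=(b>r+35)&(b>g+20)
    for z0,z1 in((98,118),(122,155),(134,155)):
        k=m&reg(450,680,90,380,z0,z1)
        if k.sum()>5:
            lf=cv2.fitLine(X[k][:,:2].astype(np.float32),2,0,.01,.01).ravel();print(c,z0,k.sum(),X[k].mean(0).round(1),"ang",np.degrees(np.arctan2(lf[1],lf[0])).round(1),np.round(cv2.minAreaRect(X[k][:,:2].astype(np.float32))[0]))
    k=reg(420,520,-180,130,3,20); print(c,"bar",k.sum(),X[k].mean(0).round(1) if k.sum() else"")
    for n,z in dict(hold_bar=0,blue_fin=128).items():
        r=manip.tip_of(n,c)
        print(c,n,[(np.round(q["location"],1).tolist(),round(q["conf"],2),at_z(c,q["location"],z)[0].round().tolist()) for q in r[:2]])
a=cv2.imread("pics/side4.png");b=cv2.imread("pics/top4.png");cv2.imwrite("pics/c7.png",np.hstack([cv2.resize(a[150:270,210:300],None,fx=4.5,fy=4.5,interpolation=2),cv2.resize(b[185:230,160:205],None,fx=8,fy=12,interpolation=2)]))
E
```

```text
now [470.9 -25.3 282.3] 90.12 t 13.8 f [-0.7  0.  -0.7] w 0.451
(558, 232, 260, np.float64(62.0)) -> [1.0285, 0.3504, 0.0892, 0.4686] dist 273 deg -28.1
side 98 68 [554.4 219.4 111.1] ang -22.4 [552. 224.]
side 122 59 [562.  227.7 137.9] ang -13.4 [566. 219.]
side 134 39 [562.5 228.4 143.2] ang -3.5 [563. 230.]
side bar 550 [468.1 -36.3   6.7]
side hold_bar [([239.1, 239.6], 0.82, [480.0, -16.0, 0.0])]
side blue_fin [([236.2, 177.2], 0.6, [575.0, 235.0, 128.0])]
side 98 67 [553.2 219.7 111.1] ang -23.8 [551. 224.]
side 122 66 [562.6 227.6 136.6] ang -19.9 [560. 217.]
side 134 38 [562.1 229.3 143.3] ang -12.3 [562. 233.]
side bar 540 [468.1 -34.    6.8]
side hold_bar [([238.2, 238.4], 0.63, [480.0, -7.0, 0.0])]
side blue_fin [([234.7, 180.5], 0.77, [558.0, 211.0, 128.0])]
top 98 101 [555.8 232.  109.9] ang 80.3 [559. 233.]
top 122 42 [558.8 233.5 141.5] ang -20.9 [560. 234.]
top 134 37 [559.5 233.8 143.1] ang -20.8 [560. 234.]
top bar 618 [467.7 -26.    7.3]
top hold_bar [([252.0, 219.8], 0.82, [467.0, -27.0, 0.0])]
top blue_fin [([183.4, 204.3], 0.54, [552.0, 232.0, 128.0])]
top 98 100 [555.  232.  109.7] ang 77.2 [556. 233.]
top 122 42 [558.5 233.6 142.8] ang -18.8 [561. 234.]
top 134 39 [558.8 233.8 143.7] ang -18.6 [561. 234.]
top bar 603 [468.5 -21.6   7.2]
top hold_bar [([251.2, 218.1], 0.93, [475.0, -25.0, 0.0]), ([181.2, 202.4], 0.2, [617.0, 244.0, -0.0])]
top blue_fin [([183.4, 206.0], 0.77, [545.0, 234.0, 128.0])]
```

View pics/c7.png

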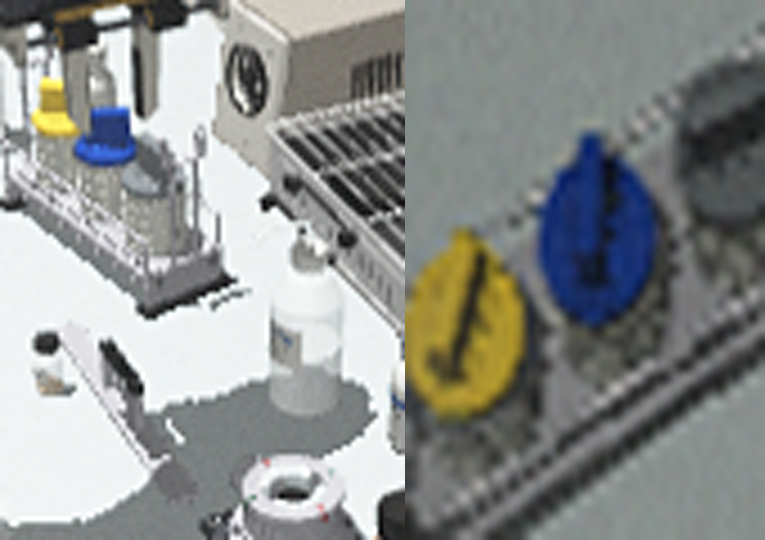

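>>> send_rows --deltas '[[[0.2,0.07,0.0,-0.16],[0.4,0.14,0.0,-0.32],[0.6,0.21,0,-0.48],[0.8,0.28,0.04,-0.64],[1,0.35,0.08,-0.8],[1,0.36,0.08,-0.96],[1,0.36,0.08,-1],[1,0.36,0.08,-1]]]'

```text
time_s: 15.4
tcp_pos: [558.6, 224.0, 258.9]
orientation: [[-0.866, 0.501, -0.0], [0.501, 0.866, -0.0], [0.0, -0.001, -1.0]]
ft_force: [0.7, -0.2, -0.5]
gripper_width: 0.45
grip_force: 0.0
```

```bash
python3 - <<'E'
from h import *
print(np.degrees(manip.read_state()["joints"]).round())
plan([(560,232,200,164),(560,232,115,164)])
E
```

```text
[  8.  32. -53. 104.  29.  59.   4.]
now [558.6 224.  258.9] 149.96 t 15.4 f [ 0.7 -0.2 -0.5] w 0.45
(560, 232, 200, np.float64(164.0)) -> [0.0111, 0.0303, 0.2358, -0.2339] dist 59 deg 14.0
(560, 232, 115, np.float64(164.0)) -> [0.0, 0.0, 0.34, 0.0] dist 85 deg 0.0
```

>>> send_rows --deltas '[[[0.011,0.03,0.08,-0.12],[0.011,0.03,0.16,-0.234],[0.011,0.03,0.236,-0.234],[0.011,0.03,0.236,-0.234]]]'

```text
time_s: 15.9
tcp_pos: [559.5, 231.6, 199.0]
orientation: [[-0.961, 0.276, -0.002], [0.276, 0.961, -0.001], [0.001, -0.002, -1.0]]
ft_force: [0.0, -0.4, -0.0]
gripper_width: 0.447
grip_force: 0.0
```

```bash
python3 - <<'E'
from h import *
print(np.degrees(manip.read_state()["joints"]).round())
plan([(560,232,115,164)])
a,_=manip.camera("side");b,_=manip.camera("top");cv2.imwrite("pics/c8.png",np.hstack([cv2.resize(a[110:220,190:290],None,fx=4,fy=4,interpolation=2),cv2.resize(b[165:275,140:240],None,fx=4,fy=4,interpolation=2)])[:,:,::-1])
E
```

```text
[  7.  37. -53. 107.  36.  55.  11.]
now [559.5 231.6 199. ] 163.96 t 15.9 f [ 0.  -0.4 -0. ] w 0.447
(560, 232, 115, np.float64(164.0)) -> [-0.0015, 0.002, 0.3358, -0.0007] dist 84 deg 0.0
```

View pics/c8.png

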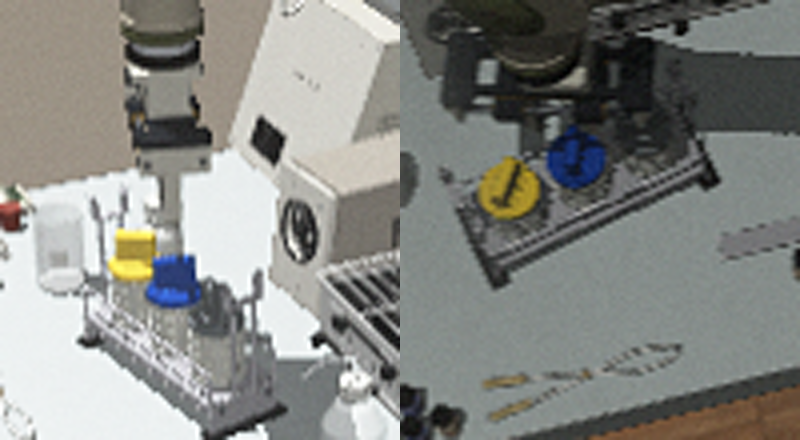

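>>> send_rows --deltas '[[[0,0.002,0.1,0],[0,0.002,0.2,0],[0,0.002,0.28,0],[0,0.002,0.32,0],[0,0.002,0.336,0],[0,0.002,0.336,0]]]'

```text
time_s: 16.75
tcp_pos: [560.3, 233.5, 116.4]
orientation: [[-0.962, 0.272, 0.0], [0.272, 0.962, 0.0], [-0.0, 0.0, -1.0]]
ft_force: [-0.3, -0.2, 0.0]
gripper_width: 0.452
grip_force: 0.0
```

>>> send_rows --deltas '[[[0,0,0,0],[0,0,0,0],[0,0,0,0],[0,0,0,0],[0,0,0,0],[0,0,0,0]]]' --claw 1 --grip_force 15

```text
time_s: 17.5
tcp_pos: [560.2, 233.2, 116.3]
orientation: [[-0.962, 0.272, 0.0], [0.272, 0.962, -0.0], [-0.0, 0.0, -1.0]]
ft_force: [-0.5, -1.0, 3.7]
gripper_width: 0.148
grip_force: 15.0
```

>>> send_rows --deltas '[[[0,0,0,0],[0,0,0,0],[0,0,-0.02,0],[0,0,-0.05,0],[0,0,-0.1,0],[0,0,-0.2,0],[0,0,-0.32,0],[0,0,-0.46,0],[0,0,-0.6,0],[0,0,-0.72,0],[0,0,-0.76,0],[0,0,-0.76,0]]]' --grip_force 45

```text
time_s: 19.0
tcp_pos: [560.1, 233.1, 306.3]
orientation: [[-0.962, 0.272, 0.001], [0.272, 0.962, -0.0], [-0.001, 0.0, -1.0]]
ft_force: [-0.6, 0.5, -1.2]
gripper_width: 0.151
grip_force: 45.0
```

```bash
python3 - <<'E'
from h import *
print(np.degrees(manip.read_state()["joints"]).round())
plan([(545,0,305,174),(520.5,-247,305,184)])
# refine head: back-project mark pixels from several pictures
for c,i in(("side",1),("side",2),("side",4),("top",0),("top",2),("top",4)):
    im=cv2.imread(f"pics/{c}{i}.png").astype(int);b,g,r=im.transpose(2,0,1)
    V,U=np.mgrid[:384,:512];uv=np.c_[U.ravel(),V.ravel()];W=at_z(c,uv,64);rad=np.hypot(W[:,0]-520,W[:,1]+247)
    ring=(rad<40)&(rad>22)
    for n,s,th in(("red",r-np.maximum(g,b),15),("green",g-(r+b)/2-abs(r-b)/2,6)):
        s=s.ravel();k=ring&(s>th);
        if k.sum()<2: continue
        ang=np.arctan2(W[k,1]+247,W[k,0]-520)
        cen=[];
        half=(W[k,1]>-247) if n=="red" else (W[k,0]>520)
        for h in(half,~half):
            if h.any(): cen.append(np.average(W[k][h],axis=0,weights=s[k][h])[:2])
        out=[q.round(1).tolist() for q in cen]
        if len(cen)==2:
            dd=cen[0]-cen[1];out+=["mid",((cen[0]+cen[1])/2).round(1).tolist(),"len",np.linalg.norm(dd).round(1),"ang",np.degrees(np.arctan2(dd[1],dd[0])).round(1)]
        print(c,i,n,k.sum(),*out)
E
```

```text
[ 10.  31. -58. 100.  29.  66.  18.]
now [560.1 233.1 306.3] 164.2 t 19.0 f [-0.6  0.5 -1.2] w 0.151
(545, 0, 305, np.float64(174.0)) -> [-0.1959, -0.9137, 0.0052, -0.1634] dist 234 deg 9.8
(520.5, -247, 305, np.float64(184.0)) -> [-0.0058, -0.9928, -0.0, -0.1667] dist 248 deg 10.0
side 1 red 7 [514.6, -210.3] [527.5, -279.0] mid [521.0, -244.7] len 69.9 ang 100.7
side 1 green 3 [555.5, -240.2] [486.7, -244.5] mid [521.1, -242.3] len 69.0 ang 3.6
side 2 red 7 [514.8, -210.1] [527.6, -278.8] mid [521.2, -244.5] len 69.9 ang 100.6
side 2 green 3 [554.4, -242.4] [487.7, -245.0] mid [521.1, -243.7] len 66.7 ang 2.3
side 4 red 7 [514.8, -210.2] [527.6, -278.9] mid [521.2, -244.6] len 69.9 ang 100.6
side 4 green 3 [555.5, -240.2] [486.7, -244.5] mid [521.1, -242.3] len 69.0 ang 3.6
top 0 red 6 [513.5, -213.0] [526.9, -280.7] mid [520.2, -246.8] len 69.0 ang 101.2
top 0 green 2 [554.3, -247.0] [484.4, -247.5] mid [519.3, -247.3] len 69.9 ang 0.4
top 2 red 3 [526.6, -281.8]
```

>>> send_rows --deltas '[[[-0.03,-0.12,0,-0.02],[-0.08,-0.34,0,-0.06],[-0.13,-0.58,0,-0.1],[-0.17,-0.8,0,-0.14],[-0.196,-0.914,0,-0.163],[-0.196,-0.914,0,-0.163]]]'

```text
time_s: 19.75
tcp_pos: [544.4, -3.3, 304.3]
orientation: [[-0.994, 0.109, -0.003], [0.109, 0.994, -0.001], [0.003, -0.001, -1.0]]
ft_force: [-0.1, 0.1, -1.5]
gripper_width: 0.147
grip_force: 45.0
```

```bash
python3 - <<'E'
from h import *
print(np.degrees(manip.read_state()["joints"]).round())
plan([(520.7,-246,215,181)])
E
```

```text
[ 39.  28. -64. 107.  28.  63.  48.]
now [544.4  -3.3 304.3] 173.73 t 19.75 f [-0.1  0.1 -1.5] w 0.147
(520.7, -246, 215, np.float64(181.0)) -> [-0.012, -0.9754, 0.3572, -0.1212] dist 260 deg 7.3
```

>>> send_rows --deltas '[[[0,-0.12,0,-0.02],[0,-0.34,0,-0.06],[0,-0.58,0,-0.1],[-0.01,-0.8,0.06,-0.12],[-0.012,-0.93,0.16,-0.121],[-0.012,-0.975,0.27,-0.121],[-0.012,-0.975,0.357,-0.121],[-0.012,-0.975,0.357,-0.121],[-0.012,-0.975,0.357,-0.121]]]'

```text
time_s: 20.88
tcp_pos: [523.4, -241.2, 217.7]
orientation: [[-1.0, -0.024, 0.001], [-0.024, 1.0, 0.0], [-0.001, 0.0, -1.0]]
ft_force: [0.7, -0.4, -2.0]
gripper_width: 0.146
grip_force: 45.0
```

```bash
python3 - <<'E'
from h import *
print(np.degrees(manip.read_state()["joints"]).round())
plan([(520.7,-246,200,181)])
for c in("side","top"):
    im,d=manip.camera(c);cv2.imwrite(f"pics/{c}5.png",im[:,:,::-1]);np.save(f"{c}5.npy",d)
    uv,X=cloud(c,d);r,g,b=im[uv[:,1],uv[:,0]].astype(int).T
    k=(b>r+30)&(b>g+20)&(abs(X[:,0]-520)<70)&(abs(X[:,1]+246)<70)
    for z0,z1 in((180,214),(180,250),(214,260)):
        kk=k&(X[:,2]>z0)&(X[:,2]<z1)
        if kk.sum()>5: print(c,z0,kk.sum(),X[kk].mean(0).round(1),X[kk].min(0).round(),X[kk].max(0).round())
a=cv2.imread("pics/side5.png");b=cv2.imread("pics/top5.png");cv2.imwrite("pics/c9.png",np.hstack([cv2.resize(a[190:290,240:310],None,fx=6,fy=6,interpolation=2),cv2.resize(b[140:225,265:325],None,fx=6,fy=7.06,interpolation=2)]))
E
```

```text
[ 59.  37. -62. 109.  38.  58.  71.]
now [ 523.4 -241.2  217.7] -178.63 t 20.88 f [ 0.7 -0.4 -2. ] w 0.146
(520.7, -246, 200, np.float64(-179.0)) -> [0.0113, -0.0189, 0.0706, 0.0061] dist 18 deg -0.4
side 180 81 [ 519.1 -256.3  209.6] [ 493. -271.  200.] [ 553. -221.  214.]
side 180 171 [ 516.7 -251.4  218. ] [ 493. -273.  200.] [ 553. -221.  250.]
side 214 93 [ 514.4 -247.   226.4] [ 493. -273.  214.] [ 548. -228.  253.]
top 180 33 [ 507.8 -239.7  209.4] [ 496. -265.  196.] [ 532. -214.  214.]
top 180 54 [ 506.4 -238.8  213.7] [ 495. -265.  196.] [ 532. -213.  249.]
top 214 22 [ 504.5 -237.6  222. ] [ 495. -263.  214.] [ 520. -213.  253.]
```

View pics/c9.png

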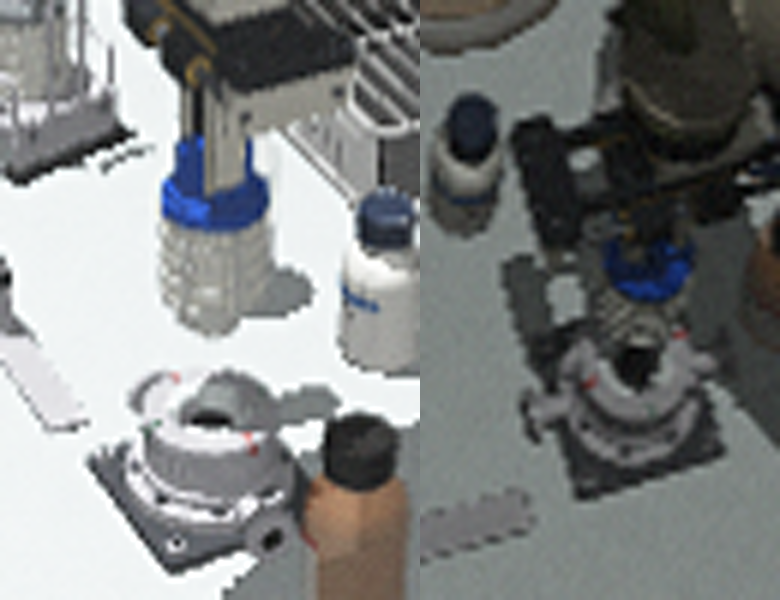

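```bash
python3 - <<'E'
from h import *
s=manip.read_state();p=np.array(s["tcp_pos"])
th=np.linspace(0,2*np.pi,720)
for c in("side","top"):
    im=cv2.imread(f"pics/{c}5.png").astype(float);b,g,r=im.transpose(2,0,1);bl=b-np.maximum(r,g)
    z=p[2]+11.7-18-6
    q=proj(c,np.c_[p[0]+30*np.cos(th),p[1]+30*np.sin(th),np.full(720,z)])
    L,Rr=q[q[:,0].argmin()],q[q[:,0].argmax()]
    print(c,"model L",L.round(2),"R",Rr.round(2),"d/dx",(proj(c,p+[1,0,0])-proj(c,p)).round(2),"d/dy",(proj(c,p+[0,1,0])-proj(c,p)).round(2))
    for row in range(int(min(L[1],Rr[1]))-3,int(max(L[1],Rr[1]))+5):
        xs=np.nonzero(bl[row,int(L[0])-8:int(Rr[0])+8]>30)[0]+int(L[0])-8
        if len(xs): print(row,xs.min(),xs.max(),(xs.min()+xs.max())/2)
E
```

```text
side model L [266.2 223. ] R [284.41 223.16] d/dx [[ 0.27 -0.07]] d/dy [[-0.13 -0.15]]
219 269 282 275.5
220 267 283 275.0
221 267 284 275.5
222 267 284 275.5
223 267 284 275.5
224 267 283 275.0
225 267 283 275.0
226 268 282 275.0
227 270 281 275.5
top model L [294.88 175.2 ] R [310.35 175.8 ] d/dx [[-0.08 -0.23]] d/dy [[-0.25  0.06]]
175 306 307 306.5
177 296 309 302.5
178 306 309 307.5
179 305 308 306.5
```

>>> send_rows --deltas '[[[0.0105,-0.018,0.06,0.006],[0.0105,-0.018,0.12,0.006],[0.0105,-0.018,0.17,0.006],[0.0105,-0.018,0.19,0.006],[0.0105,-0.018,0.19,0.006],[0.0105,-0.018,0.19,0.006]]]'

```text
time_s: 21.72
tcp_pos: [520.3, -247.1, 169.7]
orientation: [[-1.0, -0.016, 0.001], [-0.016, 1.0, -0.0], [-0.001, -0.0, -1.0]]
ft_force: [0.2, -0.8, -0.9]
gripper_width: 0.147
grip_force: 45.0
```

```bash
python3 - <<'E'
from h import *
plan([(520.8,-245.6,160,181)])
E
```

```text
now [ 520.3 -247.1  169.7] -179.1 t 21.73 f [ 0.2 -0.8 -0.9] w 0.147
(520.8, -245.6, 160, np.float64(-179.0)) -> [-0.002, 0.0062, 0.0387, -0.0017] dist 10 deg 0.1
```

>>> send_rows --deltas '[[[-0.002,0.006,0.01,0],[-0.002,0.006,0.02,0],[-0.002,0.006,0.03,0],[-0.002,0.006,0.038,0],[-0.002,0.006,0.038,0]]]'

```text
time_s: 22.35
tcp_pos: [520.4, -245.7, 159.7]
orientation: [[-1.0, -0.015, -0.0], [-0.015, 1.0, 0.0], [0.0, 0.0, -1.0]]
ft_force: [-0.1, -0.3, -0.8]
gripper_width: 0.146
grip_force: 45.0
```

>>> send_rows --deltas '[[[0,0,0.008,0],[0,0,0.014,0],[0,0,0.02,0],[0,0,0.026,0],[0,0,0.026,0]]]'

```text
time_s: 22.98
tcp_pos: [520.2, -246.2, 153.1]
orientation: [[-1.0, -0.015, -0.001], [-0.015, 1.0, -0.0], [0.001, -0.0, -1.0]]
ft_force: [-0.6, -3.4, -1.5]
gripper_width: 0.147
grip_force: 45.0
```

>>> send_rows --deltas '[[[0,-0.003,0.008,0],[0,-0.003,0.018,0],[0,-0.003,0.028,0],[0,-0.003,0.036,0],[0,-0.003,0.044,0],[0,-0.003,0.044,0],[0,-0.003,0.044,0]]]'

```text
time_s: 23.85
tcp_pos: [520.5, -246.4, 142.7]
orientation: [[-1.0, -0.016, -0.0], [-0.016, 1.0, -0.0], [0.0, -0.0, -1.0]]
ft_force: [-2.6, -2.9, 5.9]
gripper_width: 0.149
grip_force: 45.0
```

>>> send_rows --deltas '[[[-0.001,-0.002,0.006,0],[-0.001,-0.002,0.01,0],[-0.001,-0.002,0.013,0],[-0.001,-0.002,0.013,0]]]'

```text
time_s: 24.35
tcp_pos: [520.6, -246.5, 140.4]
orientation: [[-1.0, -0.016, -0.0], [-0.016, 1.0, -0.001], [0.0, -0.001, -1.0]]
ft_force: [-7.8, -1.2, 18.0]
gripper_width: 0.15
grip_force: 45.0
```

>>> send_rows --deltas '[[[0.002,0,0,0.05],[0.004,0,0,0.13],[0.004,0,0,0.22],[0.004,0,0,0.31],[0.004,0,0,0.4],[0.004,0,0,0.5],[0.004,0,0,0.6],[0.004,0,0,0.7],[0.004,0,0,0.8],[0.004,0,0,0.8]]]'

```text
time_s: 25.6
tcp_pos: [521.2, -246.0, 140.3]
orientation: [[-0.68, 0.733, 0.003], [0.733, 0.68, 0.0], [-0.002, 0.002, -1.0]]
ft_force: [-1.1, 0.5, 10.9]
gripper_width: 0.145
grip_force: 45.0
```

```bash
python3 - <<'E'
from h import *
s=manip.read_state();print(np.degrees(s["joints"]).round(),np.round(s["moment"],2))
plan([(520.6,-246.5,140.4,101),(520.6,-246.5,140.4,96)])
E
```

```text
[ 50.  36. -45. 114.  37.  45.  26.] [ 0.08  0.43 -0.14]
now [ 521.2 -246.   140.3] 132.85 t 25.6 f [-1.1  0.5 10.9] w 0.145
(520.6, -246.5, 140.4, np.float64(101.0)) -> [0.0001, -0.003, -0.0005, 0.5309] dist 1 deg -31.9
(520.6, -246.5, 140.4, np.float64(96.0)) -> [0.0, 0.0, -0.0, 0.0833] dist 0 deg -5.0
```

>>> send_rows --deltas '[[[0,0,0,0.09],[0,0,0,0.18],[0,0,0,0.27],[0,0,0,0.36],[0,0,0,0.45],[0,0,0,0.53],[0,0,0,0.57],[0,0,0,0.6],[0,0,0,0.62],[0,0,0,0.62]]]'

```text
time_s: 26.85
tcp_pos: [521.3, -246.5, 140.3]
orientation: [[-0.1, 0.995, 0.003], [0.995, 0.1, -0.001], [-0.001, 0.003, -1.0]]
ft_force: [-0.9, -1.2, 11.3]
gripper_width: 0.148
grip_force: 45.0
```

```bash
python3 - <<'E'
from h import *
s=manip.read_state();print(np.degrees(s["joints"]).round(),np.round(s["moment"],2))
plan([(520.6,-246.5,140.4,96),(520.6,-246.5,140.4,93)])
E
```

```text
[ 43.  34. -35. 114.  29.  41.  -4.] [-0.3   0.38  0.15]
now [ 521.3 -246.5  140.3] 95.73 t 26.85 f [-0.9 -1.2 11.3] w 0.148
(520.6, -246.5, 140.4, np.float64(96.0)) -> [0.0002, -0.0028, -0.0005, -0.0044] dist 1 deg 0.3
(520.6, -246.5, 140.4, np.float64(93.0)) -> [0.0, 0.0, -0.0, 0.05] dist 0 deg -3.0
```

>>> send_rows --deltas '[[[0,0,0,0.03],[0,0,0,0.06],[0,0,0,0.06]]]'

```text
time_s: 27.22
tcp_pos: [521.0, -246.4, 140.3]
orientation: [[-0.038, 0.999, 0.003], [0.999, 0.038, -0.001], [-0.001, 0.003, -1.0]]
ft_force: [-0.9, -0.7, 12.4]
gripper_width: 0.148
grip_force: 45.3
```

```bash
python3 - <<'E'
from h import *
s=manip.read_state();print(np.round(s["moment"],2))
plan([(520.6,-246.5,140.4,93)])
E
```

```text
[-0.25  0.67  0.59]
now [ 521.  -246.4  140.3] 92.19 t 27.23 f [-0.9 -0.7 12.4] w 0.148
(520.6, -246.5, 140.4, np.float64(93.0)) -> [-0.0002, -0.0017, -0.0006, -0.0135] dist 0 deg 0.8
```

>>> send_rows --deltas '[[[0,0,0,-0.03],[0,0,0,-0.04],[0,0,-0.01,-0.04],[0,0,-0.018,-0.04],[0,0,-0.022,-0.04],[0,0,-0.022,-0.04]]]'

```text
time_s: 27.98
tcp_pos: [520.6, -246.6, 144.9]
orientation: [[-0.079, 0.997, 0.002], [0.997, 0.079, 0.0], [0.0, 0.002, -1.0]]
ft_force: [2.1, 0.8, 3.8]
gripper_width: 0.151
grip_force: 45.0
```

```bash
python3 - <<'E'
from h import *
s=manip.read_state();print(np.round(s["moment"],2))
plan([(520.6,-246.5,145.4,93)])
E
```

```text
[ 0.17 -0.78  0.11]
now [ 520.6 -246.6  144.9] 94.51 t 27.98 f [2.1 0.8 3.8] w 0.151
(520.6, -246.5, 145.4, np.float64(93.0)) -> [0.0004, -0.0, -0.0022, 0.0252] dist 1 deg -1.5
```

>>> send_rows --deltas '[[[0,0,-0.004,0],[0,0,-0.006,0],[0,0,-0.006,0]]]'

```text
time_s: 28.35
tcp_pos: [520.4, -246.7, 145.4]
orientation: [[-0.079, 0.997, 0.001], [0.997, 0.079, 0.001], [0.001, 0.001, -1.0]]
ft_force: [5.7, 0.9, -7.4]
gripper_width: 0.146
grip_force: 45.0
```

>>> send_rows --deltas '[[[0,0,0.006,0],[0,0,0.006,0]]]'

```text
time_s: 28.6
tcp_pos: [520.6, -246.7, 145.1]
orientation: [[-0.079, 0.997, 0.001], [0.997, 0.079, 0.0], [-0.0, 0.001, -1.0]]
ft_force: [3.6, 0.9, 5.4]
gripper_width: 0.148
grip_force: 45.0
```

>>> send_rows --deltas '[[[0,0,0,0],[0,0,0,0],[0,0,0,0],[0,0,0,0],[0,0,0,0]]]' --claw 0.1

```text
time_s: 29.22
tcp_pos: [519.6, -247.0, 144.5]
orientation: [[-0.078, 0.997, -0.0], [0.997, 0.078, 0.0], [0.0, -0.0, -1.0]]
ft_force: [-0.1, -0.4, 0.2]
gripper_width: 0.453
grip_force: 0.0
```

>>> send_rows --deltas '[[[0,0,-0.05,0],[0,0,-0.15,0],[0,0,-0.3,0],[0,0,-0.5,0],[0,0,-0.7,0],[0,0,-0.9,0],[0,0,-0.9,0],[0,0,-0.9,0]]]'

```text
time_s: 30.22
tcp_pos: [519.3, -246.9, 369.8]
orientation: [[-0.078, 0.997, -0.0], [0.997, 0.078, -0.0], [-0.0, -0.0, -1.0]]
ft_force: [-1.0, 0.7, -0.3]
gripper_width: 0.446
grip_force: 0.0
```

```bash
python3 - <<'E'
from h import *
plan([])
for c in("side","top"):
    im,d=manip.camera(c);cv2.imwrite(f"pics/{c}6.png",im[:,:,::-1])
    uv,X=cloud(c,d);r,g,b=im[uv[:,1],uv[:,0]].astype(int).T
    k=(b>r+30)&(b>g+20)&(abs(X[:,0]-520)<50)&(abs(X[:,1]+246)<50)&(X[:,2]>110)
    for z0,z1 in((110,142),(148,190)):
        kk=k&(X[:,2]>z0)&(X[:,2]<z1)
        if kk.sum()>5:
            lf=cv2.fitLine(X[kk][:,:2].astype(np.float32),2,0,.01,.01).ravel()
            print(c,z0,kk.sum(),X[kk].mean(0).round(1),np.percentile(X[kk][:,2],97).round(),"ang",np.degrees(np.arctan2(lf[1],lf[0])).round(1))
a=cv2.imread("pics/side6.png");b=cv2.imread("pics/top6.png");cv2.imwrite("pics/c10.png",np.hstack([cv2.resize(a[150:290,205:310],None,fx=4,fy=4,interpolation=2),cv2.resize(b[140:270,160:335],None,fx=2.1,fy=4.3077,interpolation=2)]))
E
```

```text
now [ 519.3 -246.9  369.8] 94.48 t 30.23 f [-1.   0.7 -0.3] w 0.446
side 110 97 [ 513.5 -257.8  138.2] 142.0 ang -33.0
side 148 87 [ 516.8 -253.4  166.7] 180.0 ang -82.7
top 110 50 [ 514.3 -243.7  137.1] 142.0 ang 25.4
top 148 36 [ 518.4 -243.8  171.5] 182.0 ang -81.2
```

View pics/c10.png

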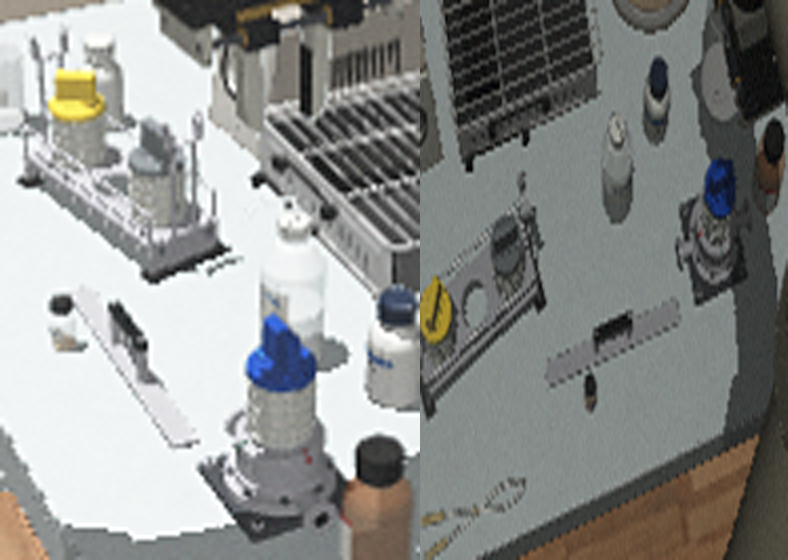

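The last picture shows the blue cartridge upright in the head, with its fin in the locked direction at about pixels (280, 345). The bar lies flat with its handle up at (130, 360). The yellow and grey cartridges are still in the rack, and the bottles and vial have not moved.

```bash
python3 -c "
from workcell import manip
print(manip.sign_off())"
```

```text
the job is handed in; nothing more can be done
None
```

The blue cartridge is locked in the filter head (it held against a 7 N upward pull), the bar lies flat on the bench handle up, the other two cartridges stand in the rack, and the job was handed in at about 30 s.

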